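# Fetch the model lighthouse from behind the hobby tools

### The arm

A 6-joint arm with a two-finger parallel gripper is mounted at the origin on the work surface. World frame = base frame: x ahead of the robot, y to its left, z up, the work surface at z = 0. Lengths are in m, angles in degrees, forces in N, time in s.
With the tool pointing down it reaches from about 0.4 to 0.825 m from the base axis. Payload 7 kg.
Tool frame: the origin (TCP) lies between the finger pads; the fingertips stand 25 mm ahead of it and the grasp point (between the pads) lies 6 mm ahead of it; z points along the fingers, y is the line along which they close (so a half turn about z gives the same grasp; the last joint's range is limited). The gripper opens to 88 mm and grips with 3 to 60 N. Pads are 19 mm wide; open, the fingers measure 130 mm over their backs; the gripper's body (78 mm by 193 mm) begins 47 mm behind the grasp point.
Start: joints at [92.939, 20.546, 0.682, 0, -70.136, -16.507], TCP at [0.158, 0.656, 0.252] pointing down, gripper open.
Joint ranges: [-176.03, 176.03], [-82.01, 121.73], [-58.28, 71.71], [-173.87, 95.51], [-174.79, -0.11], [-173.66, 173.66]. Speed limits (degrees/s): [136.94, 136.94, 172.46, 180, 180, 180].

### API

Orientations are given as [roll, pitch, yaw] about the fixed x, y, z axes, in that order (R = Rz(yaw) Ry(pitch) Rx(roll)).
In Python, from plant import r gives the robot as it stands.
- The arm moves only by the shell command python3 -m crank 'ROWS' [FORCE]. ROWS is JSON, a list of rows, each a list of 3 entries, a list of its own where there are three numbers: the turn, a rotation vector about the tool's x, y, z in degrees, then the shift along the tool's x, y, z in cm, then the closure, from -1 (fully open) to 1 (shut). In form: [[[wx, wy, wz], [dx, dy, dz], fingers], ...]. A call has 1 to 8 rows; each row shifts and turns the commanded pose from where the row before left it, along the tool's axes as they then stand; what a row does not reach is not made up. A row lasts 1/10 s, in which the tool goes at most 50 mm and 8.59 degrees, less where a joint would pass 70% of its speed; a pose out of reach is approached as far as the arm can. A call with a gripper value outside its range is refused whole. The fingers move at their own pace and stop on an object; FORCE is the grip in N (left out, the last holds). Time passes only in rows, so rows that do not move let the fingers close. It gives the time, the measured TCP pose, the force, the opening and the grip force at its end, in the units of the state.
- r.get_state(): the state, without advancing time (a new reading comes with each control period).
- r.capture(name): name is "scene" or "top" or "wrist"; returns a dict with "color" (420x560x3 uint8, red, green, blue), "range_z" (420x560 float32, m along the optical axis (not along the pixel's ray), 0 where there is no reading), "intrinsics" (3x3 intrinsics, pixels), "world_from_camera" (4x4, takes a point from camera to world coordinates); the wrist camera has in their place "hand_eye" (4x4, takes a point from camera to tool coordinates, whose origin is the TCP and whose axes are the flange's). Camera axes: x right, y down, z forward; pixel columns grow to the right and rows downward; lengths in m; the calibration is good to about 2 mm. A picture is of the moment at which its call begins: read the wrist's pose just before it.
- r.close_job(): hands the job in; it is judged then, once.
The state is a dict: "time_s": time; "joints": joint angles; "qd": joint speeds; "joint_torque": joint torques, N m; "tcp_pos": TCP position; "eef_rot": TCP orientation; "contact_force": force on the tool from outside, world axes, zero at the start; "moment": the same for the moment, N m; "gripper_width": finger opening in m; "gripper_force": force on a finger pad.
Only numpy, scipy, OpenCV 4.12 (cv2) and the standard library are available. Lean on these libraries where they do the work, as an engineer would, in place of code of your own. Each camera call takes 0.05 s, during which the arm holds its last target. There are 200 camera calls.

### The job

The little white model lighthouse with the green roof is hemmed in on its round dark plate by the vial, the loupe and the clamp: first move those three out of the way onto the cork mat and stand all three there, leaving the lighthouse where it is meanwhile. Then stand the lighthouse in the middle of the round top of the grey painting stand, and only after that put the three back on the plate, each centred on its own coloured square: vial on blue, loupe on yellow, clamp on red. Keep everything upright all along and leave all of it standing free.

Things in the scene. Friction and masses are not known exactly. Their poses are not given: they have to be found in the camera images.
- lighthouse: loose white model lighthouse, 63 mm tall, 0.06 kg: black round base 32 mm across and 6 mm high, plain round shaft 22 mm across from 6 to 40 mm height (grip here), gallery ring 26 mm across at 40 to 43 mm, lantern 14 mm across and a pointed green roof 20 mm across above. Origin: centre of its underside; z up. Starts at the centre of the plate.
- plate: fixed round dark plate on the table, 176 mm across, flat top 6 mm above the table. Origin: centre of its underside. The three coloured squares lie on it around the lighthouse, 54 mm from its centre: one towards the robot, one left, one right, the whole turned by up to 0.5 rad.
- vial: loose amber glass vial with a cork top, 62 mm tall, 0.04 kg: glass 26 mm across up to 44 mm height (grip here), cork 22 mm across from 48 mm up. Origin: centre of its underside; z up. Starts on the blue square.
- loupe: loose stubby aluminium magnifier loupe, 46 mm tall, 0.09 kg: black round base 40 mm across and 6 mm high, aluminium barrel 34 mm across from 6 to 42 mm height (grip here), black rim 36 mm across on top around the silvery lens. Origin: centre of its underside; z up. Starts on the yellow square.
- clamp: loose steel spring clamp on a weighted foot, 69 mm tall, 0.13 kg: dark round foot 34 mm across and 8 mm high, round steel column 26 mm across from 8 to 44 mm height (grip here), two narrow steel jaws with red tips above (within 18 mm across). Origin: centre of its underside; z up. Starts on the red square.
- blue_mark: fixed blue square, 50 x 50 mm, 2 mm thick, on the dark plate: the vial's own place. Origin: centre of its underside (6 mm above the table; its top is 8 mm above the table). Which of the three squares is ahead, left or right of the lighthouse changes.
- yellow_mark: fixed yellow square, same size, height and origin: the loupe's own place.
- red_mark: fixed red square, same size, height and origin: the clamp's own place.
- cork_mat: fixed rectangular cork mat lying on the table, left or right of the plate: 120 mm along its x, 220 mm along its y, 6 mm thick. Origin: centre of its underside (table level). The side area; the three things may stand anywhere on it.
- paint_stand: fixed grey plastic painting stand on the other side of the plate: foot 84 mm across, thin column, flat round top 68 mm across, 50 mm above the table. Origin: centre of its underside (table level), below the middle of the top.
There are look-alikes about, which are no part of the job. What is shaped like the lighthouse but turquoise is not meant. Of the things that look like the vial, the smaller one is meant.

How it is judged:
By the outcome, as a careful person would: the job done as asked, in the order asked, and still so for the second after the job is handed in, with the robot touching nothing.
It also fails if it takes over 141 s, if anything falls off the work surface, if the arm or the gripper's body presses on something with over 40 N, if the wrist force passes 120 N, or if a joint passes its speed limit or range.

## Working session

There is one attempt and no reset: what is moved stays moved. The work goes in short steps, Python scripts to look and compute and a shell command to move; the robot and the scene stay as the last step left them, time stands still between calls to the robot, and variables do not carry over. Pictures are saved under pics/ and viewed, at most 14 in all, crops included, and the job is handed in when it is done.

```bash
ls; mkdir -p pics; cat > h.py <<'E'
from plant import r
import numpy as np, cv2
from scipy.spatial.transform import Rotation as R
def cap(n):
    s=r.get_state(); d=r.capture(n)
    if n=="wrist":
        T=np.eye(4);T[:3,:3]=R.from_euler('xyz',s["eef_rot"],degrees=True).as_matrix();T[:3,3]=s["tcp_pos"]
        d["world_from_camera"]=T@d["hand_eye"]
    return d
def save(d,f): cv2.imwrite("pics/"+f,d["color"][:,:,::-1])
def cloud(d):
    z=d["range_z"];K=d["intrinsics"];v,u=np.indices(z.shape)
    p=np.stack([(u-K[0,2])/K[0,0]*z,(v-K[1,2])/K[1,1]*z,z],-1)
    W=d["world_from_camera"];return p@W[:3,:3].T+W[:3,3]
def ray(d,u,v,h):
    K=d["intrinsics"];W=d["world_from_camera"]
    q=W[:3,:3]@np.array([(u-K[0,2])/K[0,0],(v-K[1,2])/K[1,1],1]);o=W[:3,3]
    return o+q*(h-o[2])/q[2]
E
python3 - <<'E'
from h import *
print(r.get_state())
a=cap("top");b=cap("scene");save(a,"top1.png");save(b,"scene1.png")
np.set_printoptions(precision=3,suppress=True)
print(a["intrinsics"],a["world_from_camera"],b["world_from_camera"])
E
```

```text
pics
{'time_s': 0.0, 'joints': array([ 9.29379668e+01,  2.05924281e+01,  6.33779344e-01, -1.91207814e-02,
       -7.01353777e+01, -1.65068860e+01]), 'qd': array([ 0.02707499,  0.03409607, -0.04148514, -0.01499008, -0.02544499,
        0.1180535 ]), 'joint_torque': array([ 1.17076328e-03, -5.82722104e+01,  2.93057531e+01,  6.99724495e+00,
        7.05740356e-03, -1.55809826e-04]), 'tcp_pos': array([0.15828833, 0.65572303, 0.25061463]), 'eef_rot': array([ 1.79904741e+02, -9.48442217e-03, -1.35754233e+01]), 'contact_force': array([-0.01184986, -0.17550079, -0.14435086]), 'moment': array([-0.0263098 ,  0.00412404,  0.00731326]), 'gripper_force': 0.0, 'gripper_width': 0.08771400568722122}
[[466.762   0.    284.605]
 [  0.    466.762 204.158]
 [  0.      0.      1.   ]] [[ 0.012 -0.993  0.119  0.438]
 [-1.    -0.012  0.003 -0.003]
 [-0.002 -0.119 -0.993  1.135]
 [ 0.     0.     0.     1.   ]] [[ 0.32   0.742 -0.59   1.149]
 [ 0.947 -0.239  0.213 -0.192]
 [ 0.017 -0.627 -0.779  0.859]
 [ 0.     0.     0.     1.   ]]
```

View pics/top1.png

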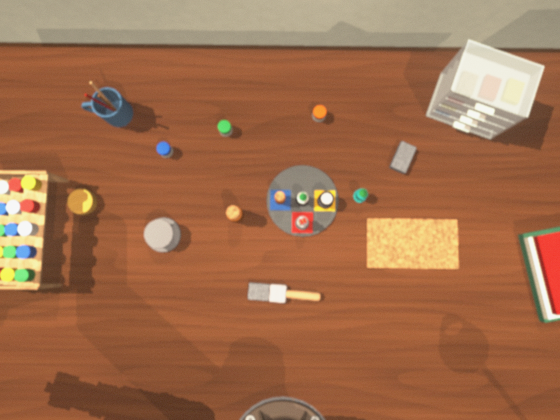

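View pics/scene1.png

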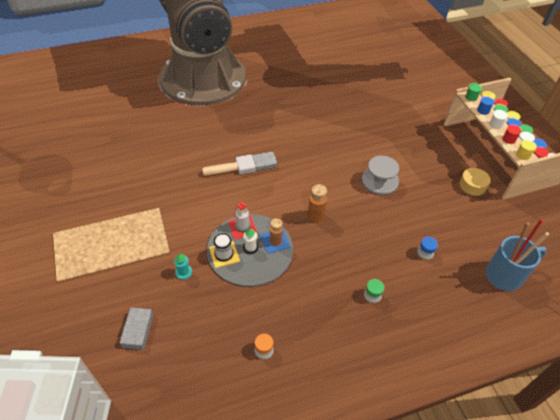

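Top view: plate at (302,201), blue/vial left (281,198), yellow/loupe right (325,200), red/clamp towards the robot (302,222), mat (413,243), stand (162,235). The look-alikes are a bigger vial at (234,213) and a turquoise lighthouse at (361,196). The scene view agrees.

```bash
cat > m.py <<'E'
from h import *
np.set_printoptions(precision=4,suppress=True)
d=cap("top");P=cloud(d);hsv=cv2.cvtColor(d["color"],cv2.COLOR_RGB2HSV)
z=P[...,2]
def box(x0,y0,x1,y1):
    m=np.zeros(z.shape,bool);m[y0:y1,x0:x1]=1;return m
pb=box(255,155,350,245)
def mark(name,lo,hi):
    # mark outline completed by minAreaRect
    m=(cv2.inRange(hsv,lo,hi)>0)&pb&(z<.02)
    c,_=cv2.findContours(m.astype(np.uint8),0,2);c=max(c,key=cv2.contourArea)
    q=cv2.minAreaRect(c);p=ray(d,*q[0],.008);cs=np.array([ray(d,*b,.008)[:2] for b in cv2.boxPoints(q)])
    e=cs[1]-cs[0];print(name,q[0],p,"sides",np.linalg.norm(cs[1]-cs[0]),np.linalg.norm(cs[2]-cs[1]),"ang",np.degrees(np.arctan2(e[1],e[0]))%90)
mark("blue",(100,120,60),(125,255,255));mark("yel",(20,130,120),(35,255,255));mark("red",(0,190,100),(6,255,255))
m=((hsv[...,1]<70)&(hsv[...,2]<130)&box(255,155,350,245)).astype(np.uint8)
c,_=cv2.findContours(m,0,2);c=np.vstack([k for k in c if cv2.contourArea(k)>20]);(u,v),rad=cv2.minEnclosingCircle(c)
print("plate",u,v,rad,ray(d,u,v,.006),"diam",2*rad/466.76*1.13)
m=((hsv[...,1]<60)&box(135,205,190,265)&(z>.04)).astype(np.uint8)
c,_=cv2.findContours(m,0,2);c=max(c,key=cv2.contourArea);(u,v),rad=cv2.minEnclosingCircle(c);e=cv2.fitEllipse(c)
print("stand",u,v,rad,ray(d,*e[0],.05),e,"z",np.median(z[m>0]),P[m>0].mean(0))
m=(cv2.inRange(hsv,(10,80,150),(30,255,255))>0)&box(355,205,470,280)
c,_=cv2.findContours(m.astype(np.uint8),0,2);c=max(c,key=cv2.contourArea);q=cv2.minAreaRect(c)
cs=np.array([ray(d,*b,.006)[:2] for b in cv2.boxPoints(q)]);print("mat",ray(d,*q[0],.006),cs)
for n,b in dict(vial=(270,185,292,210),bigvial=(222,200,245,224),lh=(294,188,312,210),loupe=(314,188,338,212),clamp=(293,211,312,234),turq=(350,183,372,206)).items():
    k=box(*b)&(z>.03);p=P[k];t=p[p[:,2]>p[:,2].max()-.012]
    print(n,"n",len(p),"top",p[:,2].max(),"topmean",t.mean(0),"mid",(p.min(0)+p.max(0))/2)
E
python3 m.py
```

```text
blue (280.0, 200.0) [0.583  0.0122 0.008 ] sides 0.043926218989232886 0.04418455210876158 ang 0.6718580622858354
yel (324.54827880859375, 207.67933654785156) [ 0.5654 -0.0963  0.008 ] sides 0.015516378773666809 0.05136371985069891 ang 86.91265168135874
red (307.5, 222.5) [ 0.5288 -0.0551  0.008 ] sides 0.01697825435602652 0.04124802549445476 ang 0.6766155228989419
plate 307.5 212.5 22.638561248779297 [ 0.5534 -0.055   0.006 ] diam 0.10961339536858603
stand 158.5 234.0 14.705541610717773 [0.4952 0.2932 0.05  ] ((158.41943359375, 233.69837951660156), (27.903352737426758, 28.639141082763672), 14.213193893432617) z 0.049288272772990194 [0.4947 0.2904 0.0606]
mat [ 0.4848 -0.3074  0.006 ] [[ 0.5731 -0.1706]
 [ 0.5764 -0.448 ]
 [ 0.3983 -0.4417]
 [ 0.395  -0.1695]]
vial n 102 top 1.1350666360085035 topmean [ 0.4376 -0.0026  1.1351] mid [0.5159 0.0118 0.5828]
bigvial n 216 top 1.1350666360085035 topmean [ 0.4376 -0.0026  1.1351] mid [0.4993 0.0656 0.5828]
lh n 97 top 1.1350666360085035 topmean [ 0.4376 -0.0026  1.1351] mid [ 0.5164 -0.0272  0.5892]
loupe n 192 top 1.1350666360085035 topmean [ 0.4376 -0.0026  1.1351] mid [ 0.5188 -0.0575  0.5826]
clamp n 106 top 1.1350666360085035 topmean [ 0.4376 -0.0026  1.1351] mid [ 0.488  -0.0274  0.5828]
turq n 97 top 1.1350666360085035 topmean [ 0.4376 -0.0026  1.1351] mid [ 0.5224 -0.0986  0.5861]
```

```bash
python3 -m crank '[[[0,0,0],[2.76,2.91,0],-1],[[0,0,0],[2.76,2.91,0],-1],[[0,0,0],[2.76,2.91,0],-1],[[0,0,0],[2.76,2.91,0],-1],[[0,0,0],[2.76,2.91,0],-1],[[0,0,0],[2.76,2.91,0],-1],[[0,0,0],[2.76,2.91,0],-1],[[0,0,0],[2.76,2.91,0],-1]]' 20 && python3 -m crank '[[[0,0,0],[2.76,2.91,0],-1],[[0,0,0],[2.76,2.91,0],-1],[[0,0,0],[2.76,2.91,0],-1],[[0,0,0],[2.76,2.91,0],-1],[[0,0,0],[2.76,2.91,0],-1],[[0,0,0],[2.76,2.91,0],-1],[[0,0,0],[2.76,2.91,0],-1],[[0,0,0],[2.76,2.91,0],-1]]' && python3 -m crank '[[[0,0,0],[2.76,2.91,0],-1],[[0,0,0],[2.76,2.91,0],-1],[[0,0,0],[2.76,2.91,0],-1],[[0,0,0],[2.76,2.91,0],-1],[[0,0,-6.8],[0,0,-1],-1],[[0,0,-6.8],[0,0,-1],-1],[[0,0,0],[0,0,0],-1],[[0,0,0],[0,0,0],-1]]'
python3 - <<'E'
from h import *
d=cap("wrist");save(d,"w1.png");print(d["world_from_camera"].round(3),d["intrinsics"][0])
E
```

```text
time_s: 0.95
tcp_pos: [0.3188, 0.3764, 0.2515]
eef_rot: [180.0, 0.0, -13.6]
contact_force: [0.7, 0.4, 0.5]
gripper_width: 0.0874
gripper_force: 0.0
time_s: 1.75
tcp_pos: [0.4788, 0.0983, 0.2517]
eef_rot: [-180.0, -0.0, -13.6]
contact_force: [1.3, 0.7, 1.2]
gripper_width: 0.0872
gripper_force: 0.0
time_s: 2.55
tcp_pos: [0.5582, -0.039, 0.2713]
eef_rot: [-180.0, 0.0, -0.2]
contact_force: [-0.2, -0.2, -0.5]
gripper_width: 0.0876
gripper_force: 0.0
[[-0.004 -0.956 -0.293  0.637]
 [-1.     0.004  0.002 -0.039]
 [-0.     0.293 -0.956  0.405]
 [ 0.     0.     0.     1.   ]] [325.0395912    0.         273.77437667]
```

View pics/w1.png

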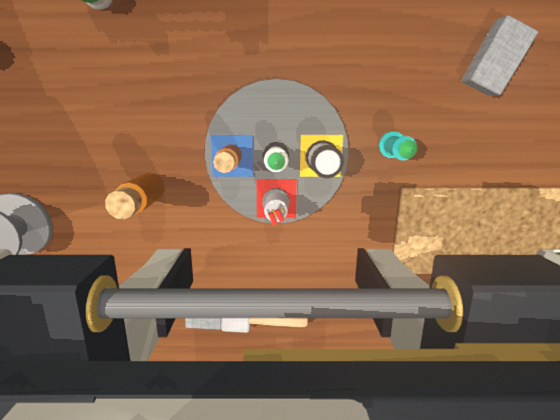

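Wrist view: the plate at (277,150) with blue (232,156), yellow (321,156) and red (277,199), the squares almost parallel to the world axes. The vial's cork is at (225,159), the lighthouse at (275,158), the loupe top at (326,159), the clamp at (276,205) and the turquoise decoy at (397,146).

```bash
cat > w.py <<'E'
from h import *
np.set_printoptions(precision=4,suppress=True)
def proj(d,m,h):
    c,_=cv2.findContours(m.astype(np.uint8),0,1);c=np.vstack([k for k in c if cv2.contourArea(k)>15])[:,0]
    return np.array([ray(d,u,v,h)[:2] for u,v in c])
def rect(P):
    q=cv2.minAreaRect((P*1000).astype(np.float32));return np.array(q[0])/1000,np.array(q[1]),q[2]
def circ(P):
    for _ in range(6):
        A=np.c_[2*P,np.ones(len(P))];s=np.linalg.lstsq(A,(P**2).sum(1),rcond=None)[0]
        rad=np.sqrt(s[2]+s[0]**2+s[1]**2);e=abs(np.hypot(*(P-s[:2]).T)-rad)
        P=P[e<=max(np.percentile(e,85),.001)]
    return s[:2],rad*2000
def win(sh,x0,y0,x1,y1):
    m=np.zeros(sh,bool);m[y0:y1,x0:x1]=1;return m
HUE=dict(blue=((100,100,50),(125,255,255)),yellow=((20,130,100),(35,255,255)),red=((0,170,90),(5,255,255)))
E
python3 - <<'E'
from w import *
d=cap("wrist");hsv=cv2.cvtColor(d["color"],cv2.COLOR_RGB2HSV);S=hsv.shape[:2]
W=dict(blue=(208,130,257,182),yellow=(297,130,346,182),red=(254,176,300,226))
for n in W:
    m=(cv2.inRange(hsv,*HUE[n])>0)&win(S,*W[n])
    if n=="red": m&=win(S,250,170,310,219)
    print(n,*rect(proj(d,m,.008)))
m=win(S,200,75,352,228)&(hsv[...,1]>110)&(hsv[...,0]<12)   # wood
m=win(S,200,75,352,228)&~m
pl=(win(S,200,75,352,170)&(hsv[...,1]<70)).astype(np.uint8);c,_=cv2.findContours(pl,0,1);c=max(c,key=cv2.contourArea)[:,0]
c=c[(c[:,1]<128)&(c[:,1]>76)];print("plate",*circ(np.array([ray(d,u,v,.006)[:2] for u,v in c])))
P=cloud(d);z=P[...,2]
for n,b in dict(vial=(210,143,242,175),lh=(260,143,290,175),loupe=(305,140,346,180),clamp=(262,188,292,225),turq=(378,130,418,162),big=(100,180,150,222)).items():
    k=win(S,*b)&(z>.02)&(z<.15);p=P[k];zm=np.percentile(p[:,2],98);t=p[p[:,2]>zm-.006]
    print(n,len(p),"ztop",zm,"top mid",(t.min(0)+t.max(0))[:2]/2,"ext",(t.max(0)-t.min(0))[:2], "mean",t.mean(0)[:2])
# stand & mat edges
m=win(S,380,180,560,290)&(cv2.inRange(hsv,(10,80,120),(25,200,255))>0)
cv2.imwrite("pics/w1z.png",cv2.resize(d["color"][70:240,190:430,::-1],None,fx=3.3,fy=3.3,interpolation=2))
E
```

```text
blue [0.5844 0.0121] [49.7879 48.3431] 89.79877471923828
yellow [ 0.584  -0.0958] [50.4888 48.3389] 89.79876708984375
red [ 0.5288 -0.0415] [48.8118 49.7744] 89.80132293701172
plate [ 0.5839 -0.0418] 174.50772144240725
vial 568 ztop 0.07206879451456717 top mid [0.5861 0.0131] ext [0.0212 0.0218] mean [0.5863 0.0128]
lh 461 ztop 0.06821086330806789 top mid [ 0.585  -0.0406] ext [0.0139 0.0137] mean [ 0.5856 -0.0406]
loupe 938 ztop 0.05661421920018858 top mid [ 0.5837 -0.0963] ext [0.0346 0.0351] mean [ 0.5838 -0.0959]
clamp 561 ztop 0.07859603124327244 top mid [ 0.5285 -0.0405] ext [0.0157 0.016 ] mean [ 0.5289 -0.0403]
turq 553 ztop 0.06210936791767988 top mid [ 0.5968 -0.1812] ext [0.0148 0.0144] mean [ 0.5969 -0.1804]
big 1334 ztop 0.08879178036905017 top mid [0.5458 0.1185] ext [0.0297 0.0307] mean [0.5461 0.1174]
```

View pics/w1z.png

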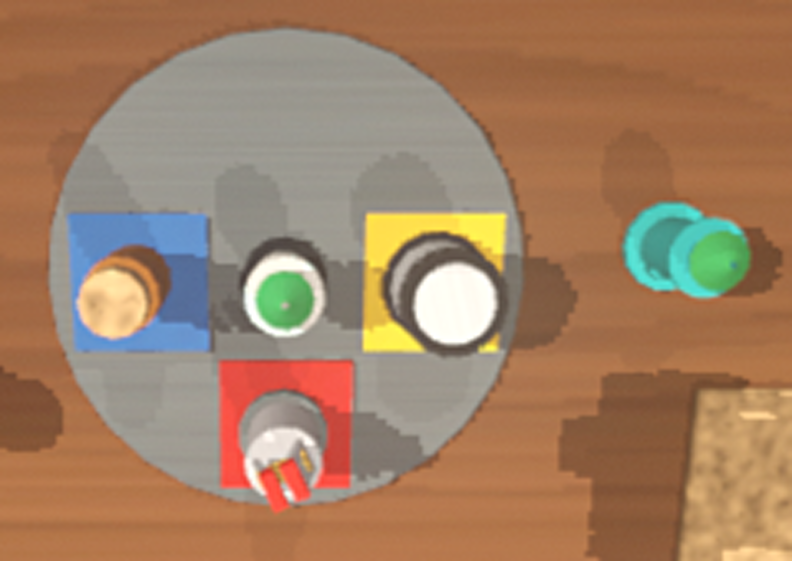

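Positions agree with the given layout: blue (.584,.012), yellow (.584,-.096), red (.5295,-.042), plate centre (.584,-.042), heights right. Mat centre is about (.478,-.310). I'll turn to yaw -90 and go over the vial.

```bash
python3 -m crank '[[[0,0,7.5],[0,0,0],0],[[0,0,7.5],[0,0,0],0],[[0,0,7.5],[0,0,0],0],[[0,0,7.5],[0,0,0],0],[[0,0,7.5],[0,0,0],0],[[0,0,7.5],[0,0,0],0],[[0,0,7.5],[0,0,0],0],[[0,0,7.5],[0,0,0],0]]' 20 && python3 -m crank '[[[0,0,7.5],[0,0,0],0],[[0,0,7.5],[0,0,0],0],[[0,0,7.5],[0,0,0],0],[[0,0,7.5],[0,0,0],0],[[0,0,0],[-1.3,-0.68,3.5],0],[[0,0,0],[-1.3,-0.68,3.5],0],[[0,0,0],[-1.3,-0.68,3.5],0],[[0,0,0],[-1.3,-0.68,3.5],0]]' && python3 -m crank '[[[0,0,0],[0,0,0],0],[[0,0,0],[0,0,0],0],[[0,0,0],[0,0,0],0]]'
```

```text
time_s: 3.45
tcp_pos: [0.5581, -0.0387, 0.271]
eef_rot: [180.0, 0.0, -60.4]
contact_force: [0.2, 0.1, 0.1]
gripper_width: 0.0437
gripper_force: 0.0
time_s: 4.25
tcp_pos: [0.5854, 0.0137, 0.1301]
eef_rot: [-180.0, 0.0, -90.0]
contact_force: [1.1, 0.7, 0.2]
gripper_width: 0.0439
gripper_force: 0.0
time_s: 4.55
tcp_pos: [0.5863, 0.0129, 0.1331]
eef_rot: [-179.9, 0.0, -90.0]
contact_force: [0.1, 0.2, -0.4]
gripper_width: 0.0436
gripper_force: 0.0
```

```bash
python3 -m crank '[[[0,0,0],[0,0.1,3],0],[[0,0,0],[0,0,3],0],[[0,0,0],[0,0,2],0],[[0,0,0],[0,0,1],0],[[0,0,0],[0,0,0],0],[[0,0,0],[0,0,0],0]]' 20 && python3 -m crank '[[[0,0,0],[0,0,0],1],[[0,0,0],[0,0,0],1],[[0,0,0],[0,0,0],1],[[0,0,0],[0,0,0],1],[[0,0,0],[0,0,0],1],[[0,0,0],[0,0,0],1]]'
```

```text
time_s: 5.15
tcp_pos: [0.5856, 0.0129, 0.0431]
eef_rot: [-179.9, 0.0, -90.0]
contact_force: [0.3, 0.7, 0.1]
gripper_width: 0.0435
gripper_force: 0.0
time_s: 5.75
tcp_pos: [0.5851, 0.0131, 0.0424]
eef_rot: [-179.9, 0.0, -89.9]
contact_force: [-0.8, -0.2, 6.2]
gripper_width: 0.0255
gripper_force: 20.0
```

```bash
python3 -m crank '[[[0,0,0],[0,0,-1],1],[[0,0,0],[0,0,-3],1],[[0,0,0],[0,0,-3],1],[[0,0,0],[0,0,-3],1],[[0,0,0],[2,0.5,0],1],[[0,0,0],[4,1.1,0],1],[[0,0,0],[4,1.1,0],1],[[0,0,0],[4,1.1,0],1]]' && python3 -m crank '[[[0,0,0],[4,1.1,0],1],[[0,0,0],[4,1.1,0],1],[[0,0,0],[4,1.1,0],1],[[0,0,0],[4,1.1,0],1],[[0,0,0],[4,1.1,0],1],[[0,0,0],[3.8,0.9,0],1],[[0,0,0],[2,0.5,0],1],[[0,0,0],[0,0,0],1]]' && python3 -m crank '[[[0,0,0],[0,0,2],1],[[0,0,0],[0,0,3],1],[[0,0,0],[0,0,3],1],[[0,0,0],[0,0,1],1],[[0,0,0],[0,0,0.5],1],[[0,0,0],[0,0,0.5],1],[[0,0,0],[0,0,0],1],[[0,0,0],[0,0,0],1]]'; python3 - <<'E'
from h import *
d=cap("wrist");save(d,"w2.png")
E
```

```text
time_s: 6.55
tcp_pos: [0.546, -0.1282, 0.1422]
eef_rot: [-180.0, 0.0, -89.9]
contact_force: [1.2, 0.2, -0.5]
gripper_width: 0.0259
gripper_force: 20.0
time_s: 7.35
tcp_pos: [0.4766, -0.3875, 0.1416]
eef_rot: [180.0, 0.0, -90.2]
contact_force: [0.1, -0.4, -0.4]
gripper_width: 0.0256
gripper_force: 20.0
time_s: 8.15
tcp_pos: [0.4785, -0.3854, 0.0426]
eef_rot: [-179.9, -0.0, -90.0]
contact_force: [0.4, 0.1, -0.8]
gripper_width: 0.0257
gripper_force: 20.0
```

View pics/w2.png

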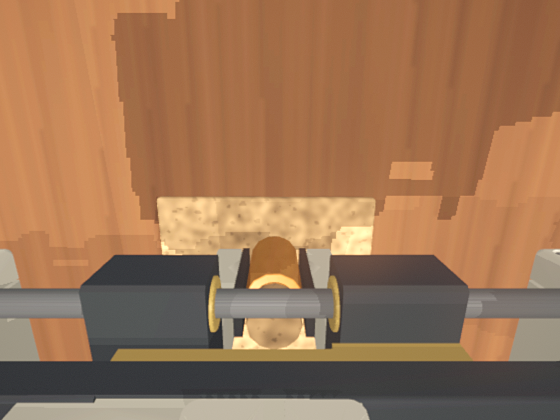

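Vial upright, well on the mat (centred between the mat edges at columns 157 and 375).

```bash
python3 -m crank '[[[0,0,0],[0,0,0.15],1],[[0,0,0],[0,0,0],1],[[0,0,0],[0,0,0],0],[[0,0,0],[0,0,0],0],[[0,0,0],[0,0,0],0],[[0,0,0],[0,0,-2],0],[[0,0,0],[0,0,-4],0],[[0,0,0],[0,0,-4.15],0]]' && python3 -m crank '[[[0,0,0],[-2,-0.6,0],-0.3],[[0,0,0],[-4,-1.5,0],-0.3],[[0,0,0],[-4,-1.5,0],-0.3],[[0,0,0],[-4,-1.5,0],-0.3],[[0,0,0],[-4,-1.5,0],-0.3],[[0,0,0],[-4,-1.5,0],-0.3],[[0,0,0],[-4,-1.5,0],-0.3],[[0,0,0],[-2.9,-1,0],-0.3]]' && python3 -m crank '[[[0,0,0],[0,0,0],-0.3],[[0,0,0],[0,0,0],-0.3],[[0,0,0],[0,0,0],-0.3]]'; python3 - <<'E'
from w import *
d=cap("wrist");save(d,"w3.png");P=cloud(d)
d=cap("top");P=cloud(d);S=P.shape[:2];k=win(S,425,225,465,265)&(P[...,2]>.03)&(P[...,2]<.1);p=P[k];print("vial",len(p),p.max(0),p.mean(0))
E
```

```text
time_s: 9.0
tcp_pos: [0.4771, -0.3849, 0.1418]
eef_rot: [179.9, 0.1, -90.0]
contact_force: [1.1, -1.0, 0.6]
gripper_width: 0.0439
gripper_force: 0.0
time_s: 9.8
tcp_pos: [0.5845, -0.0938, 0.1417]
eef_rot: [-180.0, 0.0, -89.9]
contact_force: [-0.0, -0.7, 0.4]
gripper_width: 0.057
gripper_force: 0.0
time_s: 10.1
tcp_pos: [0.5833, -0.0965, 0.1415]
eef_rot: [180.0, -0.0, -90.0]
contact_force: [0.1, -0.8, 0.0]
gripper_width: 0.0568
gripper_force: 0.0
vial 139 [ 0.489  -0.3715  0.0703] [ 0.4764 -0.3802  0.057 ]
```

View pics/w3.png

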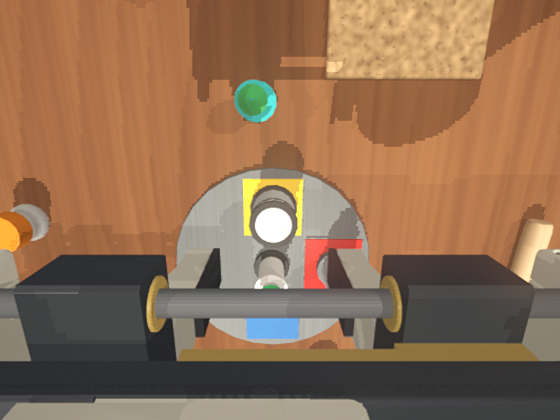

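The loupe at (273,222) sits on its square, lighthouse behind at (270,285). I'll pick the loupe and carry it to the mat's middle.

```bash
python3 -m crank '[[[0,0,0],[0,0,3],-0.3],[[0,0,0],[0,0,3],-0.3],[[0,0,0],[0,0,2.8],-0.3],[[0,0,0],[0,0,1],-0.3],[[0,0,0],[0,0,0],-0.3],[[0,0,0],[0,0,0],1],[[0,0,0],[0,0,0],1],[[0,0,0],[0,0,0],1]]' 30 && python3 -m crank '[[[0,0,0],[0,0,0],1],[[0,0,0],[0,0,0],1],[[0,0,0],[0,0,-1],1],[[0,0,0],[0,0,-3],1],[[0,0,0],[0,0,-3],1],[[0,0,0],[0,0,-3],1],[[0,0,0],[2.4,1.2,0],1],[[0,0,0],[4,2,0],1]]' && python3 -m crank '[[[0,0,0],[4,2,0],1],[[0,0,0],[4,2,0],1],[[0,0,0],[4,2,0],1],[[0,0,0],[3,1.4,0],1],[[0,0,0],[0,0,0],1],[[0,0,0],[0,0,2],1],[[0,0,0],[0,0,3],1],[[0,0,0],[0,0,3],1]]' && python3 -m crank '[[[0,0,0],[0,0,1],1],[[0,0,0],[0,0,0.5],1],[[0,0,0],[0,0,0.5],1],[[0,0,0],[0,0,0.15],1],[[0,0,0],[0,0,0],1]]'
```

```text
time_s: 11.0
tcp_pos: [0.5845, -0.096, 0.045]
eef_rot: [-179.9, 0.0, -90.0]
contact_force: [0.5, 0.2, 0.6]
gripper_width: 0.0385
gripper_force: 0.0
time_s: 11.8
tcp_pos: [0.553, -0.1593, 0.1455]
eef_rot: [-179.8, 0.0, -89.8]
contact_force: [0.0, -0.8, -0.1]
gripper_width: 0.0341
gripper_force: 30.0
time_s: 12.6
tcp_pos: [0.4783, -0.3101, 0.0637]
eef_rot: [-179.9, -0.0, -90.0]
contact_force: [0.6, 0.1, -1.2]
gripper_width: 0.0339
gripper_force: 30.0
time_s: 13.1
tcp_pos: [0.4784, -0.3103, 0.0429]
eef_rot: [-179.9, -0.0, -90.0]
contact_force: [-0.7, -0.0, -0.6]
gripper_width: 0.0344
gripper_force: 30.0
```

```bash
python3 -m crank '[[[0,0,0],[0,0,0],-0.3],[[0,0,0],[0,0,0],-0.3],[[0,0,0],[0,0,0],-0.3],[[0,0,0],[0,0,-2],-0.3],[[0,0,0],[0,0,-4],-0.3],[[0,0,0],[0,0,-4],-0.3],[[0,0,0],[-2,-0.3,0],-0.3],[[0,0,0],[-4,-0.8,0],-0.3]]' && python3 -m crank '[[[0,0,0],[-4,-0.8,0],-0.3],[[0,0,0],[-4,-0.8,0],-0.3],[[0,0,0],[-4,-0.8,0],-0.3],[[0,0,0],[-4,-0.8,0],-0.3],[[0,0,0],[-3.9,-0.8,0],-0.3],[[0,0,0],[-1,0,0],-0.3],[[0,0,-7.5],[0,0,0],-0.3],[[0,0,-7.5],[0,0,0],-0.3]]' && python3 -m crank '[[[0,0,-7.5],[0,0,0],-0.3],[[0,0,-7.5],[0,0,0],-0.3],[[0,0,-7.5],[0,0,0],-0.3],[[0,0,-7.5],[0,0,0],-0.3],[[0,0,-7.5],[0,0,0],-0.3],[[0,0,-7.5],[0,0,0],-0.3],[[0,0,-7.5],[0,0,0],-0.3],[[0,0,-7.5],[0,0,0],-0.3]]' && python3 -m crank '[[[0,0,-7.5],[0,0,0],-0.3],[[0,0,-7.5],[0,0,0],-0.3],[[0,0,0],[0,0,0],-0.3],[[0,0,0],[0,0,0],-0.3],[[0,0,0],[0,0,0],-0.3]]'; python3 - <<'E'
from w import *
d=cap("wrist");P=cloud(d);z=P[...,2];save(d,"w4.png")
for n,(x,y) in dict(lh=(.584,-.041),clamp=(.529,-.041)).items():
    k=(np.hypot(P[...,0]-x,P[...,1]-y)<.025)&(z>.03)&(z<.085);p=P[k];t=p[p[:,2]>np.percentile(p[:,2],98)-.006];print(n,len(p),(t.min(0)+t.max(0))/2) if len(p) else print(n,0)
d=cap("top");P=cloud(d);z=P[...,2]
for n,(x,y) in dict(vial=(.478,-.385),loupe=(.478,-.31)).items():
    k=(np.hypot(P[...,0]-x,P[...,1]-y)<.03)&(z>.03)&(z<.085);p=P[k];print(n,len(p),p.max(0),p.mean(0))
E
```

```text
time_s: 13.9
tcp_pos: [0.4893, -0.2511, 0.1437]
eef_rot: [-179.8, -0.0, -90.1]
contact_force: [1.2, 0.5, -0.5]
gripper_width: 0.057
gripper_force: 0.0
time_s: 14.7
tcp_pos: [0.5285, -0.0406, 0.1422]
eef_rot: [-180.0, 0.0, -74.6]
contact_force: [-0.6, 1.1, 0.1]
gripper_width: 0.0571
gripper_force: 0.0
time_s: 15.5
tcp_pos: [0.5285, -0.0416, 0.1422]
eef_rot: [-180.0, -0.0, -14.7]
contact_force: [-0.7, 0.4, -0.6]
gripper_width: 0.0569
gripper_force: 0.0
time_s: 16.0
tcp_pos: [0.5286, -0.0413, 0.1421]
eef_rot: [180.0, -0.0, -0.1]
contact_force: [-0.1, 0.3, -0.2]
gripper_width: 0.0569
gripper_force: 0.0
lh 1138 [ 0.5856 -0.0412  0.0667]
clamp 1298 [ 0.5288 -0.0404  0.0759]
vial 137 [ 0.4891 -0.3717  0.0718] [ 0.4765 -0.3807  0.0571]
loupe 205 [ 0.4925 -0.2922  0.0574] [ 0.4761 -0.3086  0.0497]
```

View pics/w4.png

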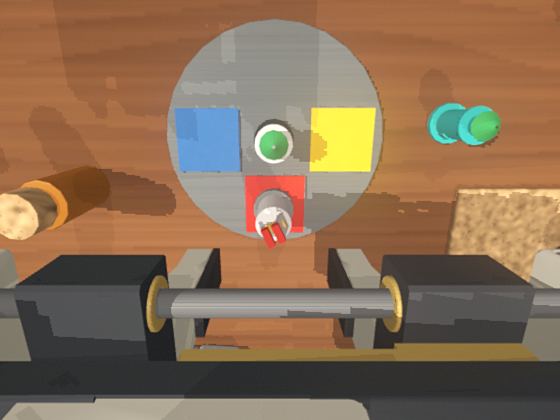

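Blue (208,140) and yellow (343,140) are free, the lighthouse stands at (273,145) and the clamp at (273,210). Clamp next.

```bash
python3 -m crank '[[[0,0,0],[0,0,3],-0.3],[[0,0,0],[0,0,3],-0.3],[[0,0,0],[0,0,2.8],-0.3],[[0,0,0],[0,0,1],-0.3],[[0,0,0],[0,0,0],-0.3],[[0,0,0],[0,0,0],1],[[0,0,0],[0,0,0],1],[[0,0,0],[0,0,0],1]]' 35 && python3 -m crank '[[[0,0,0],[0,0,0],1],[[0,0,0],[0,0,0],1],[[0,0,0],[0,0,0],1],[[0,0,0],[0,0,-1],1],[[0,0,0],[0,0,-3],1],[[0,0,0],[0,0,-3],1],[[0,0,0],[0,0,-3],1],[[0,0,0],[-0.5,2,0],1]]' && python3 -m crank '[[[0,0,0],[-1,4,0],1],[[0,0,0],[-1,4,0],1],[[0,0,0],[-1,4,0],1],[[0,0,0],[-1,4,0],1],[[0,0,0],[-0.6,1.7,0],1],[[0,0,0],[0,0,0],1],[[0,0,0],[0,0,2],1],[[0,0,0],[0,0,3],1]]' && python3 -m crank '[[[0,0,0],[0,0,3],1],[[0,0,0],[0,0,1],1],[[0,0,0],[0,0,0.5],1],[[0,0,0],[0,0,0.5],1],[[0,0,0],[0,0,0.15],1],[[0,0,0],[0,0,0],1]]'
```

```text
time_s: 16.9
tcp_pos: [0.5294, -0.041, 0.0453]
eef_rot: [-180.0, -0.1, 0.0]
contact_force: [-0.1, 0.3, -0.4]
gripper_width: 0.0382
gripper_force: 0.0
time_s: 17.7
tcp_pos: [0.5267, -0.0599, 0.1489]
eef_rot: [-179.9, -0.5, 0.2]
contact_force: [0.4, -0.2, -1.3]
gripper_width: 0.0253
gripper_force: 35.0
time_s: 18.5
tcp_pos: [0.4793, -0.2382, 0.0956]
eef_rot: [180.0, -0.3, 0.0]
contact_force: [1.1, -0.1, -0.9]
gripper_width: 0.0256
gripper_force: 35.0
time_s: 19.1
tcp_pos: [0.4783, -0.2381, 0.0433]
eef_rot: [180.0, -0.1, 0.0]
contact_force: [0.5, 0.7, -0.8]
gripper_width: 0.0252
gripper_force: 35.0
```

```bash
python3 -m crank '[[[0,0,0],[0,0,0],-0.1],[[0,0,0],[0,0,0],-0.1],[[0,0,0],[0,0,0],-0.1],[[0,0,0],[0,0,-2],-0.1],[[0,0,0],[0,0,-4],-0.1],[[0,0,0],[0,0,-4],-0.1],[[0,0,0],[1.2,-2,0],-0.1],[[0,0,0],[2.1,-4,0],-0.1]]' && python3 -m crank '[[[0,0,0],[2.1,-4,0],-0.1],[[0,0,0],[2.1,-4,0],-0.1],[[0,0,0],[2.1,-4,0],-0.1],[[0,0,0],[1.1,-1.7,0],-0.1],[[0,0,0],[0,0,0],-0.1],[[0,0,0],[0,0,0],-0.1],[[0,0,0],[0,0,0],-0.1]]'; python3 - <<'E'
from w import *
d=cap("wrist");P=cloud(d);z=P[...,2];save(d,"w5.png")
for n,(x,y) in dict(lh=(.584,-.041)).items():
    k=(np.hypot(P[...,0]-x,P[...,1]-y)<.025)&(z>.03)&(z<.085);p=P[k];t=p[p[:,2]>np.percentile(p[:,2],98)-.006] if len(p) else p;print(n,len(p),(t.min(0)+t.max(0))/2) if len(p) else 0
d=cap("top");P=cloud(d);z=P[...,2];save(d,"top5.png")
for n,(x,y) in dict(vial=(.478,-.385),loupe=(.478,-.31),clamp=(.478,-.238)).items():
    k=(np.hypot(P[...,0]-x,P[...,1]-y)<.03)&(z>.03)&(z<.085);p=P[k];print(n,len(p),p.max(0),p.mean(0))
k=win(z.shape,130,200,195,270)&(abs(z-.05)<.006);p=P[k];print("stand",len(p),p.min(0),p.max(0),p.mean(0),circ(np.vstack([ray(d,u,v,.05)[:2] for u,v in max(cv2.findContours(k.astype(np.uint8),0,1)[0],key=cv2.contourArea)[:,0]])))
E
```

```text
time_s: 19.9
tcp_pos: [0.5111, -0.179, 0.1446]
eef_rot: [180.0, -0.2, -0.2]
contact_force: [0.8, 0.9, 0.0]
gripper_width: 0.0479
gripper_force: 0.0
time_s: 20.6
tcp_pos: [0.584, -0.042, 0.1425]
eef_rot: [180.0, 0.0, -0.0]
contact_force: [0.3, 0.4, -0.7]
gripper_width: 0.0481
gripper_force: 0.0
lh 1028 [ 0.5859 -0.0403  0.0667]
vial 138 [ 0.4891 -0.3712  0.0709] [ 0.4765 -0.3806  0.057 ]
loupe 207 [ 0.4925 -0.2924  0.0559] [ 0.4763 -0.3086  0.0498]
clamp 119 [ 0.4895 -0.2242  0.0771] [ 0.4759 -0.2343  0.0553]
stand 3 [0.4874 0.3267 0.0458] [0.4919 0.3277 0.0494] [0.4896 0.3271 0.0481] (array([ 0.5074, -0.048 ]), np.float64(749.8221638820322))
```

View pics/top5.png

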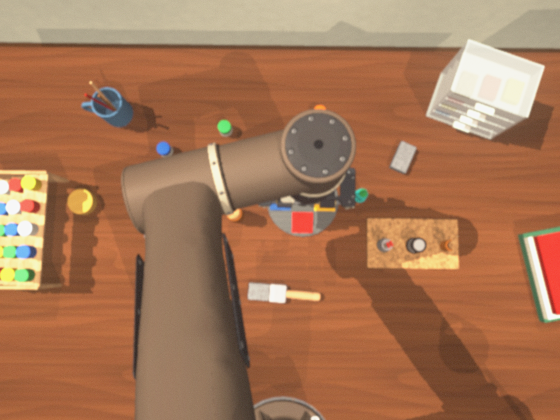

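All three stand on the mat at (387,245), (416,245) and (447,245). Now the lighthouse.

```bash
python3 -m crank '[[[0,0,0],[0.1,-0.1,3],-0.1],[[0,0,0],[0,0,3],-0.1],[[0,0,0],[0,0,3],-0.1],[[0,0,0],[0,0,1.4],-0.1],[[0,0,0],[0,0,0],-0.1],[[0,0,0],[0,0,0],1],[[0,0,0],[0,0,0],1],[[0,0,0],[0,0,0],1]]' 15 && python3 -m crank '[[[0,0,0],[0,0,0],1],[[0,0,0],[0,0,0],1],[[0,0,0],[0,0,-1],1],[[0,0,0],[0,0,-3],1],[[0,0,0],[0,0,-4],1],[[0,0,0],[0,0,-4],1],[[0,0,0],[0,0,-4],1],[[0,0,0],[-0.8,-2,0],1]]' && python3 -m crank '[[[0,0,0],[-1.6,-4,0],1],[[0,0,0],[-1.6,-4,0],1],[[0,0,0],[-1.6,-4,0],1],[[0,0,0],[-1.6,-4,0],1],[[0,0,0],[-1.6,-4,0],1],[[0,0,0],[-0.7,-2.1,0],1],[[0,0,0],[0,0,0],1],[[0,0,0],[0,0,0],1]]'; python3 - <<'E'
from w import *
d=cap("wrist");save(d,"w6.png");print(r.get_state()["tcp_pos"])
E
```

```text
time_s: 21.5
tcp_pos: [0.5864, -0.0401, 0.0399]
eef_rot: [-180.0, -0.1, 0.0]
contact_force: [0.1, -0.0, -0.2]
gripper_width: 0.03
gripper_force: 0.0
time_s: 22.3
tcp_pos: [0.5809, -0.0207, 0.2054]
eef_rot: [-179.9, -0.6, -0.0]
contact_force: [0.4, 1.1, -0.5]
gripper_width: 0.0245
gripper_force: 15.0
time_s: 23.1
tcp_pos: [0.4901, 0.2013, 0.1989]
eef_rot: [-180.0, 0.0, 0.1]
contact_force: [0.2, -0.1, -1.0]
gripper_width: 0.0241
gripper_force: 15.0
[0.4903 0.2006 0.1989]
```

View pics/w6.png

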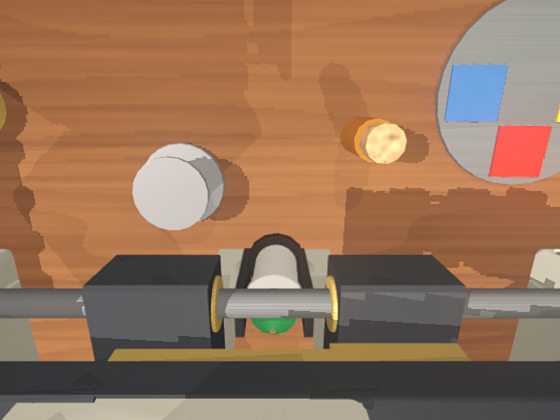

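The lighthouse hangs upright in the gripper at (275,275); the stand's top is at (171,193). I'll measure the top.

```bash
python3 - <<'E'
from w import *
d=cap("wrist");P=cloud(d);z=P[...,2];s=r.get_state()
k=win(z.shape,120,130,235,240)&(abs(z-.05)<.008);print(k.sum(),np.median(z[k]))
c=max(cv2.findContours(k.astype(np.uint8),0,1)[0],key=cv2.contourArea)[:,0]
q,D=circ(np.array([ray(d,u,v,.05)[:2] for u,v in c]));print("stand",q,D,P[k][:,:2].mean(0))
print(s["tcp_pos"],"dx,dy",(q-s["tcp_pos"][:2])*100)
# held lighthouse: black base points
k=win(z.shape,250,232,300,335)&(z>.1)&(z<.24);p=P[k];print("held",p.min(0),p.max(0))
hsv=cv2.cvtColor(d["color"],cv2.COLOR_RGB2HSV)
W=dict(blue=(440,60,510,126),red=(485,122,555,185))
for n in W: print(n,*rect(proj(d,(cv2.inRange(hsv,*HUE[n])>0)&win(z.shape,*W[n]),.008)))
E
```

```text
4384 0.05074295890096145
stand [0.4967 0.2942] 67.31776940107684 [0.4978 0.2939]
[0.4905 0.2003 0.1988] dx,dy [0.628  9.3904]
held [0.4808 0.187  0.1665] [0.5056 0.2134 0.2297]
blue [0.5844 0.012 ] [50.2925 48.771 ] 89.99333953857422
red [ 0.5301 -0.0417] [49.8065 49.1609] 89.48011779785156
```

```bash
python3 -m crank '[[[0,0,0],[0.2,-2.4,0],1],[[0,0,0],[0.2,-4,0],1],[[0,0,0],[0.2,-3,0],1],[[0,0,0],[0,0,0],1],[[0,0,0],[0,0,2],1],[[0,0,0],[0,0,3],1],[[0,0,0],[0,0,3],1],[[0,0,0],[0,0,2],1]]' && python3 -m crank '[[[0,0,0],[0,0,0.8],1],[[0,0,0],[0,0,0.5],1],[[0,0,0],[0,0,0.2],1],[[0,0,0],[0,0,0],1],[[0,0,0],[0,0,0],1]]'; python3 - <<'E'
from w import *
d=cap("wrist");save(d,"w7.png")
E
```

```text
time_s: 24.0
tcp_pos: [0.4961, 0.2927, 0.0966]
eef_rot: [179.9, 0.1, -0.1]
contact_force: [-0.1, -0.1, -1.0]
gripper_width: 0.0242
gripper_force: 15.0
time_s: 24.5
tcp_pos: [0.4969, 0.2952, 0.0845]
eef_rot: [-179.9, -0.1, 0.0]
contact_force: [0.4, -0.1, 0.2]
gripper_width: 0.0242
gripper_force: 15.0
```

View pics/w7.png

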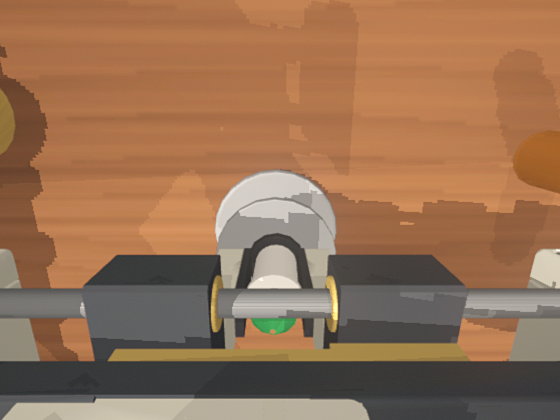

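Centred over the stand top. I'll set it down, release and check.

```bash
python3 -m crank '[[[0,0,0],[0,0,0.1],1],[[0,0,0],[0,0,0],1],[[0,0,0],[0,0,0],0.3],[[0,0,0],[0,0,0],0],[[0,0,0],[0,0,0],0],[[0,0,0],[0,0,0],0],[[0,0,0],[0,0,-3],0],[[0,0,0],[0,0,-4],0]]' && python3 -m crank '[[[0,0,0],[0,0,-4],0],[[0,0,0],[0,2,0],0],[[0,0,0],[0,3,0],0],[[0,0,0],[0,4,0],0],[[0,0,0],[0,0,0],0],[[0,0,0],[0,0,0],0]]'; python3 - <<'E'
from w import *
d=cap("wrist");save(d,"w8.png");P=cloud(d);z=P[...,2]
near=np.hypot(P[...,0]-.497,P[...,1]-.294)<.045
k=near&(abs(z-.05)<.008);c=max(cv2.findContours(k.astype(np.uint8),0,1)[0],key=cv2.contourArea)[:,0]
print("stand",circ(np.array([ray(d,u,v,.05)[:2] for u,v in c])))
k=near&(z>.065);p=P[k];print("lh ztop",p[:,2].max());t=p[p[:,2]>p[:,2].max()-.01];print(t.mean(0),(t.min(0)+t.max(0))/2)
E
```

```text
time_s: 25.35
tcp_pos: [0.4953, 0.2938, 0.1511]
eef_rot: [179.8, 0.2, 0.0]
contact_force: [0.6, 0.6, -0.4]
gripper_width: 0.044
gripper_force: 0.0
time_s: 25.95
tcp_pos: [0.4966, 0.204, 0.1927]
eef_rot: [-180.0, -0.0, -0.0]
contact_force: [0.7, -0.7, 0.1]
gripper_width: 0.0438
gripper_force: 0.0
stand (array([0.4969, 0.2941]), np.float64(67.1832170308298))
lh ztop 0.2777484853158536
[0.5218 0.2589 0.2722] [0.52   0.2599 0.2727]
```

View pics/w8.png

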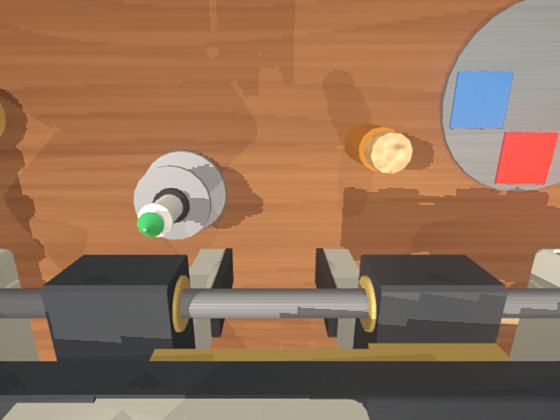

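The lighthouse stands in the middle of the stand top (base (173,205), top disc (172,202)). Back to the clamp.

```bash
python3 -m crank '[[[0,0,0],[0,2.2,0],-0.1],[[0,0,0],[-0.2,4,0],-0.1],[[0,0,0],[-0.2,4,0],-0.1],[[0,0,0],[-0.2,4,0],-0.1],[[0,0,0],[-0.2,4,0],-0.1],[[0,0,0],[-0.2,4,0],-0.1],[[0,0,0],[-0.2,4,0],-0.1],[[0,0,0],[-0.2,4,0],-0.1]]' && python3 -m crank '[[[0,0,0],[-0.2,4,0],-0.1],[[0,0,0],[-0.2,4,0],-0.1],[[0,0,0],[0,4,0],-0.1],[[0,0,0],[0,2,0],-0.1],[[0,0,0],[0,0,2],-0.1],[[0,0,0],[0,0,3],-0.1],[[0,0,0],[0,0,0],-0.1],[[0,0,0],[0,0,0],-0.1]]'; python3 - <<'E'
from w import *
d=cap("wrist");P=cloud(d);z=P[...,2]
for n,(x,y) in dict(vial=(.478,-.385),loupe=(.478,-.31),clamp=(.478,-.238)).items():
    k=(np.hypot(P[...,0]-x,P[...,1]-y)<.03)&(z>.03)&(z<.085);p=P[k]
    if len(p): t=p[p[:,2]>np.percentile(p[:,2],98)-.006];print(n,len(p),(t.min(0)+t.max(0))/2)
E
```

```text
time_s: 26.8
tcp_pos: [0.4831, -0.0979, 0.1926]
eef_rot: [-180.0, -0.0, 0.1]
contact_force: [1.6, 0.5, 0.4]
gripper_width: 0.0483
gripper_force: 0.0
time_s: 27.6
tcp_pos: [0.4791, -0.2369, 0.1426]
eef_rot: [180.0, 0.1, 0.1]
contact_force: [0.1, 0.8, 1.1]
gripper_width: 0.0478
gripper_force: 0.0
vial 1936 [ 0.4778 -0.3849  0.0671]
loupe 2106 [ 0.4778 -0.3103  0.052 ]
clamp 1254 [ 0.4781 -0.2379  0.074 ]
```

```bash
python3 -m crank '[[[0,0,0],[-0.05,0.05,3],-0.1],[[0,0,0],[0,0,3],-0.1],[[0,0,0],[0,0,3],-0.1],[[0,0,0],[0,0,1],-0.1],[[0,0,0],[0,0,0],-0.1],[[0,0,0],[0,0,0],1],[[0,0,0],[0,0,0],1],[[0,0,0],[0,0,0],1]]' 35 && python3 -m crank '[[[0,0,0],[0,0,0],1],[[0,0,0],[0,0,0],1],[[0,0,0],[0,0,-1],1],[[0,0,0],[0,0,-3],1],[[0,0,0],[0,0,-3],1],[[0,0,0],[0,0,-3],1],[[0,0,0],[0.5,-2,0],1],[[0,0,0],[1,-4,0],1]]' && python3 -m crank '[[[0,0,0],[1,-4,0],1],[[0,0,0],[1,-4,0],1],[[0,0,0],[1,-3.6,0],1],[[0,0,0],[0.65,-2,0],1],[[0,0,0],[0,0,0],1],[[0,0,0],[0,0,0],1],[[0,0,0],[0,0,0],1]]'; python3 - <<'E'
from w import *
d=cap("wrist");hsv=cv2.cvtColor(d["color"],cv2.COLOR_RGB2HSV);save(d,"w9.png");print(r.get_state()["tcp_pos"])
for n in ("blue","yellow"): 
    m=(cv2.inRange(hsv,*HUE[n])>0)&win(hsv.shape[:2],150,60,400,220);c=max(cv2.findContours(m.astype(np.uint8),0,1)[0],key=cv2.contourArea)[:,0]
    print(n,*rect(np.array([ray(d,u,v,.008)[:2] for u,v in c])))
E
```

```text
time_s: 28.45
tcp_pos: [0.4792, -0.2378, 0.044]
eef_rot: [180.0, -0.1, 0.0]
contact_force: [0.5, 0.6, -0.4]
gripper_width: 0.0295
gripper_force: 0.0
time_s: 29.25
tcp_pos: [0.4933, -0.1784, 0.1444]
eef_rot: [180.0, -0.1, -0.2]
contact_force: [0.4, 0.1, -2.3]
gripper_width: 0.0252
gripper_force: 35.0
time_s: 29.95
tcp_pos: [0.5292, -0.0422, 0.1427]
eef_rot: [-180.0, 0.0, 0.0]
contact_force: [0.2, 0.7, -1.1]
gripper_width: 0.0256
gripper_force: 35.0
[ 0.5292 -0.0424  0.1427]
blue [0.5843 0.0121] [50.3381 49.387 ] 89.93795776367188
yellow [ 0.5842 -0.0957] [50.3496 49.3829] 89.93805694580078
```

View pics/w9.png

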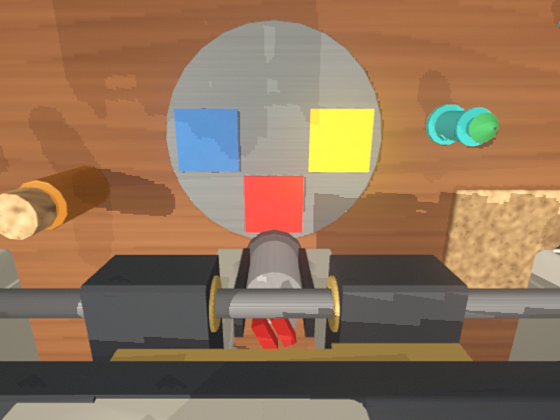

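The clamp is upright over the red square (273,205). I'll set it down.

```bash
python3 -m crank '[[[0,0,0],[0.08,-0.04,2],1],[[0,0,0],[0,0,3],1],[[0,0,0],[0,0,3],1],[[0,0,0],[0,0,1],1],[[0,0,0],[0,0,0.5],1],[[0,0,0],[0,0,0.3],1],[[0,0,0],[0,0,0.1],1],[[0,0,0],[0,0,0],1]]' && python3 -m crank '[[[0,0,0],[0,0,0],0.2],[[0,0,0],[0,0,0],-0.1],[[0,0,0],[0,0,0],-0.1],[[0,0,0],[0,0,0],-0.1],[[0,0,0],[0,0,-2],-0.1],[[0,0,0],[0,0,-4],-0.1],[[0,0,0],[0,0,-4],-0.1],[[0,0,0],[0,0,0],-0.1]]'; python3 - <<'E'
from w import *
d=cap("wrist");P=cloud(d);z=P[...,2];k=(np.hypot(P[...,0]-.53,P[...,1]+.042)<.03)&(z>.03)&(z<.085);p=P[k];t=p[p[:,2]>np.percentile(p[:,2],98)-.006];print(len(p),(t.min(0)+t.max(0))/2,r.get_state()["tcp_pos"])
E
```

```text
time_s: 30.8
tcp_pos: [0.5306, -0.0417, 0.0457]
eef_rot: [180.0, -0.0, 0.0]
contact_force: [-5.3, -1.5, 9.8]
gripper_width: 0.0254
gripper_force: 35.0
time_s: 31.6
tcp_pos: [0.5338, -0.0407, 0.1491]
eef_rot: [-179.9, -0.5, 0.1]
contact_force: [1.8, -0.2, 0.7]
gripper_width: 0.0484
gripper_force: 0.0
1220 [ 0.5296 -0.0413  0.076 ] [ 0.5323 -0.0408  0.1465]
```

Clamp standing on red at (.530,-.041). Now the loupe.

```bash
python3 -m crank '[[[0,0,0],[-0.4,2,0],-0.3],[[0,0,0],[-0.8,4,0],-0.3],[[0,0,0],[-0.8,4,0],-0.3],[[0,0,0],[-0.8,4,0],-0.3],[[0,0,0],[-0.8,4,0],-0.3],[[0,0,0],[-0.8,4,0],-0.3],[[0,0,0],[-0.5,3,0],-0.3],[[0,0,0],[-0.3,1.8,0],-0.3]]' && python3 -m crank '[[[0,0,7.5],[0,0,0],-0.3],[[0,0,7.5],[0,0,0],-0.3],[[0,0,7.5],[0,0,0],-0.3],[[0,0,7.5],[0,0,0],-0.3],[[0,0,7.5],[0,0,0],-0.3],[[0,0,7.5],[0,0,0],-0.3],[[0,0,7.5],[0,0,0],-0.3],[[0,0,7.5],[0,0,0],-0.3]]' && python3 -m crank '[[[0,0,7.5],[0,0,0],-0.3],[[0,0,7.5],[0,0,0],-0.3],[[0,0,7.5],[0,0,0],-0.3],[[0,0,7.5],[0,0,0],-0.3],[[0,0,0],[0,0,0],-0.3],[[0,0,0],[0,0,0],-0.3],[[0,0,0],[0,0,0],-0.3],[[0,0,0],[0,0,0],-0.3]]'
```

```text
time_s: 32.45
tcp_pos: [0.4773, -0.3112, 0.1423]
eef_rot: [-180.0, 0.1, -0.1]
contact_force: [0.6, 1.4, 0.4]
gripper_width: 0.0572
gripper_force: 0.0
time_s: 33.25
tcp_pos: [0.478, -0.309, 0.1423]
eef_rot: [179.9, 0.1, -60.3]
contact_force: [0.3, 0.5, -0.0]
gripper_width: 0.0572
gripper_force: 0.0
time_s: 34.05
tcp_pos: [0.4785, -0.3092, 0.1434]
eef_rot: [180.0, 0.0, -89.9]
contact_force: [-0.5, 0.6, 0.1]
gripper_width: 0.0569
gripper_force: 0.0
```

```bash
python3 -m crank '[[[0,0,0],[0.1,0,3],-0.3],[[0,0,0],[0,0,3],-0.3],[[0,0,0],[0,0,3],-0.3],[[0,0,0],[0,0,0.9],-0.3],[[0,0,0],[0,0,0],-0.3],[[0,0,0],[0,0,0],1],[[0,0,0],[0,0,0],1],[[0,0,0],[0,0,0],1]]' 30 && python3 -m crank '[[[0,0,0],[0,0,0],1],[[0,0,0],[0,0,0],1],[[0,0,0],[0,0,-1],1],[[0,0,0],[0,0,-3],1],[[0,0,0],[0,0,-3],1],[[0,0,0],[0,0,-3],1],[[0,0,0],[-2.45,-1.2,0],1],[[0,0,0],[-4,-2,0],1]]' && python3 -m crank '[[[0,0,0],[-4,-2,0],1],[[0,0,0],[-4,-2,0],1],[[0,0,0],[-4,-2,0],1],[[0,0,0],[-3,-1.4,0],1],[[0,0,0],[0,0,0],1],[[0,0,0],[0,0,0],1],[[0,0,0],[0,0,0],1],[[0,0,0],[0,0,0],1]]'; python3 -c "
from h import *
for i in range(4): d=cap('wrist');print(r.get_state()['tcp_pos'])"
```

```text
time_s: 34.85
tcp_pos: [0.4794, -0.3105, 0.0459]
eef_rot: [-179.9, -0.0, -90.0]
contact_force: [-1.0, 0.6, 1.3]
gripper_width: 0.0386
gripper_force: 0.6
time_s: 35.65
tcp_pos: [0.5107, -0.2464, 0.1464]
eef_rot: [-179.8, -0.0, -90.2]
contact_force: [0.4, 0.1, -1.7]
gripper_width: 0.0344
gripper_force: 29.9
time_s: 36.45
tcp_pos: [0.5839, -0.0966, 0.1447]
eef_rot: [180.0, 0.0, -90.0]
contact_force: [0.7, -0.4, -1.2]
gripper_width: 0.0339
gripper_force: 29.9
[ 0.58403449 -0.09663351  0.14473259]
[ 0.58411247 -0.09658119  0.1447262 ]
[ 0.58415756 -0.09649434  0.14468618]
[ 0.58424878 -0.09638784  0.14467109]
```

```bash
python3 -m crank '[[[0,0,0],[-0.07,0,2],1],[[0,0,0],[0,0,3],1],[[0,0,0],[0,0,3],1],[[0,0,0],[0,0,1],1],[[0,0,0],[0,0,0.5],1],[[0,0,0],[0,0,0.25],1],[[0,0,0],[0,0,0],1],[[0,0,0],[0,0,0],1]]' && python3 -m crank '[[[0,0,0],[0,0,0],0.2],[[0,0,0],[0,0,0],-0.3],[[0,0,0],[0,0,0],-0.3],[[0,0,0],[0,0,0],-0.3],[[0,0,0],[0,0,-2],-0.3],[[0,0,0],[0,0,-4],-0.3],[[0,0,0],[0,0,-3.75],-0.3],[[0,0,0],[0,0,0],-0.3]]'; python3 - <<'E'
from w import *
d=cap("wrist");P=cloud(d);z=P[...,2];k=(np.hypot(P[...,0]-.584,P[...,1]+.096)<.03)&(z>.03)&(z<.085);p=P[k];t=p[p[:,2]>np.percentile(p[:,2],98)-.006];print(len(p),(t.min(0)+t.max(0))/2,r.get_state()["tcp_pos"])
E
python3 -m crank '[[[0,0,0],[2,0.7,0],0],[[0,0,0],[4,1.5,0],0],[[0,0,0],[4,1.5,0],0],[[0,0,0],[4,1.5,0],0],[[0,0,0],[4,1.5,0],0],[[0,0,0],[4,1.5,0],0],[[0,0,0],[4,1.5,0],0],[[0,0,0],[2.9,0.95,0],0]]' && python3 -m crank '[[[0,0,0],[0,0,0],0],[[0,0,0],[0,0,0],0],[[0,0,0],[0,0,0],0],[[0,0,0],[0,0,0],0]]'
```

```text
time_s: 37.45
tcp_pos: [0.5853, -0.0949, 0.0482]
eef_rot: [-179.9, 0.0, -90.0]
contact_force: [-1.1, -0.7, -0.3]
gripper_width: 0.0343
gripper_force: 29.9
time_s: 38.25
tcp_pos: [0.5878, -0.095, 0.1503]
eef_rot: [-179.5, 0.0, -89.9]
contact_force: [0.0, -0.1, 0.4]
gripper_width: 0.0573
gripper_force: 0.0
1888 [ 0.5839 -0.0954  0.0541] [ 0.5863 -0.0948  0.1476]
time_s: 39.1
tcp_pos: [0.4763, -0.3858, 0.1433]
eef_rot: [179.9, 0.0, -90.0]
contact_force: [0.9, 0.4, -0.8]
gripper_width: 0.044
gripper_force: 0.0
time_s: 39.5
tcp_pos: [0.4784, -0.3831, 0.1443]
eef_rot: [180.0, 0.0, -89.9]
contact_force: [-1.1, 0.3, -0.7]
gripper_width: 0.0438
gripper_force: 0.0
```

Loupe stands on yellow at (.584,-.0955). Now the vial.

```bash
python3 -m crank '[[[0,0,0],[0.15,0,3],0],[[0,0,0],[0,0,3],0],[[0,0,0],[0,0,3],0],[[0,0,0],[0,0,1],0],[[0,0,0],[0,0,0],0],[[0,0,0],[0,0,0],1],[[0,0,0],[0,0,0],1],[[0,0,0],[0,0,0],1]]' 20 && python3 -m crank '[[[0,0,0],[0,0,0],1],[[0,0,0],[0,0,0],1],[[0,0,0],[0,0,-1],1],[[0,0,0],[0,0,-3],1],[[0,0,0],[0,0,-3],1],[[0,0,0],[0,0,-3],1],[[0,0,0],[-2,-0.6,0],1],[[0,0,0],[-4,-1,0],1]]' && python3 -m crank '[[[0,0,0],[-4,-1.1,0],1],[[0,0,0],[-4,-1.1,0],1],[[0,0,0],[-4,-1.1,0],1],[[0,0,0],[-4,-1.1,0],1],[[0,0,0],[-4,-1.1,0],1],[[0,0,0],[-4,-1.1,0],1],[[0,0,0],[-4,-1,0],1],[[0,0,0],[-3.7,-1,0],1]]' && python3 -m crank '[[[0,0,0],[-2,-0.5,0],1],[[0,0,0],[0,0,0],1],[[0,0,0],[0,0,0],1],[[0,0,0],[0,0,0],1],[[0,0,0],[0,0,0],1]]'; python3 -c "
from h import *
for i in range(3): d=cap('wrist');print(r.get_state()['tcp_pos'])"
```

```text
time_s: 40.3
tcp_pos: [0.4789, -0.3858, 0.046]
eef_rot: [-179.9, -0.1, -90.0]
contact_force: [-0.2, -0.4, 4.9]
gripper_width: 0.0256
gripper_force: 20.6
time_s: 41.1
tcp_pos: [0.4943, -0.3268, 0.1464]
eef_rot: [-179.8, -0.1, -90.2]
contact_force: [-0.6, 1.9, -1.7]
gripper_width: 0.0257
gripper_force: 20.0
time_s: 41.9
tcp_pos: [0.5801, -0.0067, 0.1455]
eef_rot: [-180.0, 0.0, -90.0]
contact_force: [0.5, -0.1, -0.2]
gripper_width: 0.0256
gripper_force: 20.0
time_s: 42.4
tcp_pos: [0.5846, 0.0105, 0.1448]
eef_rot: [-180.0, 0.0, -90.0]
contact_force: [-0.4, 0.2, -0.9]
gripper_width: 0.0257
gripper_force: 20.0
[0.58467784 0.01057926 0.14475581]
[0.58472562 0.01064606 0.14470689]
[0.58478284 0.01073079 0.14468187]
```

```bash
python3 -m crank '[[[0,0,0],[-0.1,0,2],1],[[0,0,0],[0,0,3],1],[[0,0,0],[0,0,3],1],[[0,0,0],[0,0,1],1],[[0,0,0],[0,0,0.5],1],[[0,0,0],[0,0,0.25],1],[[0,0,0],[0,0,0],1],[[0,0,0],[0,0,0],1]]' && python3 -m crank '[[[0,0,0],[0,0,0],0.3],[[0,0,0],[0,0,0],0],[[0,0,0],[0,0,0],0],[[0,0,0],[0,0,0],0],[[0,0,0],[0,0,-2],0],[[0,0,0],[0,0,-4],0],[[0,0,0],[0,0,-4],0],[[0,0,0],[0,0,-4],0]]' && python3 -m crank '[[[0,0,0],[-2,3,-3],0],[[0,0,0],[-4,3,0],0],[[0,0,0],[-4,3,0],0],[[0,0,0],[0,0,0],0],[[0,0,0],[0,0,0],0]]'; python3 - <<'E'
from w import *
d=cap("wrist");save(d,"w10.png");P=cloud(d);z=P[...,2]
t5=cap("top");save(t5,"top10.png")
for n,(x,y,D) in dict(vial=(.584,.012,d),loupe=(.584,-.096,d),clamp=(.53,-.042,d)).items():
    k=(np.hypot(P[...,0]-x,P[...,1]-y)<.028)&(z>.03)&(z<.085);p=P[k]
    if len(p): t=p[p[:,2]>np.percentile(p[:,2],98)-.006];print(n,len(p),(t.min(0)+t.max(0))/2)
E
```

```text
time_s: 43.35
tcp_pos: [0.5859, 0.0127, 0.0484]
eef_rot: [-179.9, 0.0, -90.0]
contact_force: [0.1, 0.3, -0.2]
gripper_width: 0.0257
gripper_force: 20.0
time_s: 44.15
tcp_pos: [0.5846, 0.0124, 0.1885]
eef_rot: [180.0, -0.0, -90.0]
contact_force: [1.2, 0.9, 0.2]
gripper_width: 0.0437
gripper_force: 0.0
time_s: 44.65
tcp_pos: [0.4944, 0.1135, 0.2176]
eef_rot: [-179.9, 0.0, -89.8]
contact_force: [-0.2, -0.5, 0.4]
gripper_width: 0.044
gripper_force: 0.0
vial 1050 [0.5852 0.0131 0.0694]
clamp 1004 [ 0.5287 -0.0387  0.0759]
```

View pics/w10.png

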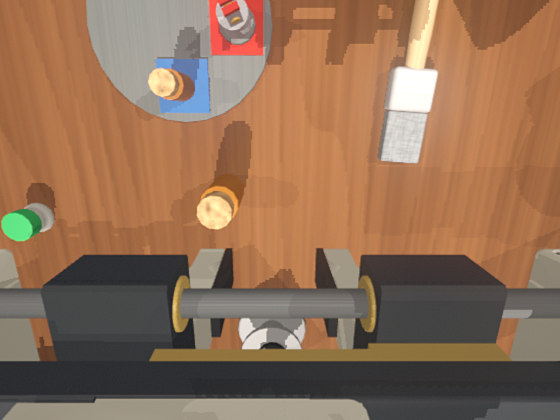

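The vial stands on blue (167,85), the clamp on red (236,22). One last overview of everything.

```bash
python3 - <<'E'
from w import *
d=cap("scene");cv2.imwrite("pics/s11.png",cv2.resize(d["color"][130:330,150:450,::-1],None,fx=2.6,fy=2.6))
E
```

```text
(no output)
```

View pics/s11.png

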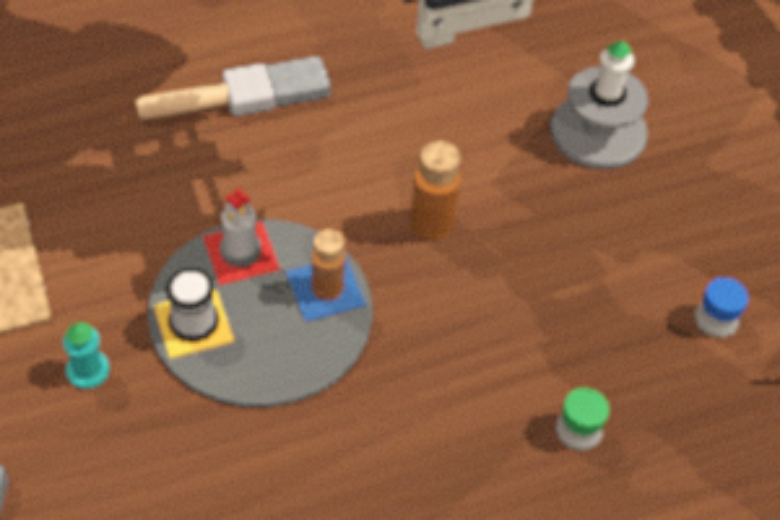

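Everything stands in its place: clamp on red (240,250), loupe on yellow (193,315), vial on blue (328,285), lighthouse on the stand (610,85). Handing in.

```bash
python3 -c "
from plant import r
print(r.close_job())"
```

```text
the job is handed in; nothing more can be done
None
```

The job is handed in at about 45 s: in the last pictures the lighthouse stands in the middle of the painting stand, and the vial, loupe and clamp stand upright and free on blue, yellow and red, each within about 2 mm of centre.

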